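# Unbolt the tin rack's hatch with the hooked rod

## Task

Take the hooked rod from its stand, reach in under the wire rack with it and draw the bolt's peg fully back towards the robot to its stop, then hold it against the stop with a firm, steady pull of 15 to 20 N for a second so that it seats; never load the bolt with 25 N or more, and move it with the rod only. Then lay the rod back in the two notches of its stand, lying as it was, and let go. Leave the loose tins and the tape roll where they are.

Things in the scene. Friction and masses are not known exactly. Their poses are not given: they have to be found in the camera images.
- rod_grip (a point): Grip point of the hooked rod, on its handle's axis. x runs along the rod to the hook, z up, y to the side the hook points to. Handle: pale wooden bar 20 wide (y), 24 tall (z), from x = -75 to +45 mm; then a round steel shank, 8 in diameter, runs on along x. Starts lying in the stand, this point 70 above the table.
- rod_hook (a point): End of the rod's shank, on its centre line, 194 mm ahead (x) of rod_grip. Here the 8 mm round bar bends square to +y, level, for 38, then back towards the handle (-x) for 10: a flat J hook, 30 clear between shank and bent-back tip. The face that pulls on the peg is 190 ahead of rod_grip.
- rest_grip (a point): Fixed point of the rod's stand where rod_grip belongs, 70 mm above the table; x along the stand to where the hook lies, z up. Upright at x = -60: notch 28 wide, seat 58 above the table, holds the handle. Upright at x = +120: notch 20 wide, seat 66 above the table, holds the shank. Notches are 18 deep, open upwards; between the uprights the handle is free for fingers.
- rest_hook (a point): Fixed point of the stand where rod_hook belongs, 194 along x from rest_grip, 70 above the table.
- peg_shut (a point): Fixed point of the rack on the line the peg slides along, 75 mm above the table. x points along the bolt away from the robot (the rack's yaw varies), y to the left seen from the robot, z up. The peg starts at x = 0 to -50 in this frame.
- peg (a point): The bolt's peg: upright round steel pin 12 mm in diameter, plain from 45 to 94 above the table, with a small ball knob on top (ball top at 110). This point is on its axis, 75 above the table, axes as peg_shut. It slides along -x of peg_shut, towards the robot, up to a stop.
- tin_big_c (a point): Open empty tin, 74 in diameter, 105 tall, under the deck at the left; centre. Bystander.
- tin_small_c (a point): Open empty tin, 62 in diameter, 75 tall, under the deck at the left; centre. Bystander.
- tape_c (a point): Roll of tape lying flat, 84 in diameter, 24 tall, at the rack's right; centre. Bystander; a rod 75 above the table passes over it.
- tin_spare_c (a point): Open empty tin, 66 in diameter, 90 tall, at the left in front of the crate; centre. Bystander.
- bolt: The sliding bolt with its peg, 250 g; origin on the table 75 mm below the point peg. It can be drawn a further 18 to 42 mm from its start to a hard stop: the front steel bracket, clamped where its owner liked, so the peg stops anywhere from x = -42 to -68 of peg_shut, not measured: feel for it. Sliding it takes 4 to 6 N, even all along; it stays where it is left.
- rod: The whole hooked rod, about 140 g, centre of mass about 35 mm ahead of rod_grip; its origin and axes are those of rod_grip.
- stand: The rod's fixed stand: a plywood board 260 x 80 x 14 mm with two notched uprights 12 thick and 52 wide. Origin on the table under rest_grip, same axes; the board runs from x = -100 to +160.
- rack: Fixed wire rack, origin on the table under peg_shut, same axes, mm. Wire deck over the bolt, underside 122 high, x -98 to 133, y -93 to 173, on a wire hatch at x = 130 and one leg at x = -95, y = 170. Open in front and at the right (-y): a rod 75 above the table can come in there over the plywood base and bolt brackets (up to 50 high, y -40 to 40). Fingers do not fit under the deck.

How it is judged:
By the outcome, as a careful person would: the job done as asked, in the order asked, and still so for the second after the job is handed in, with the robot touching nothing.
It also fails if it takes over 72 s, if anything falls off the work surface, if the arm or the gripper's body presses on something with over 40 N, if the wrist force passes 120 N, or if a joint passes its speed limit or range.

## Robot

A 6-joint arm with a two-finger parallel gripper is mounted at the origin on the work surface. World frame = base frame: x ahead of the robot, y to its left, z up, the work surface at z = 0. Lengths are in mm, angles in rad, forces in N, time in s.
With the tool pointing down it reaches from about 275 to 1000 mm from the base axis. Payload 8.4 kg.
Tool frame: the origin (TCP) lies midway between the tips of the shut fingers; the grasp point (between the pads) lies r.grip_point_offset behind it (r.grip_point_offset is the distance from the TCP to the grasp point, in mm); z points along the fingers, y is the direction in which the jaws open and shut (so a half turn about z gives the same grasp; the last joint's range is limited). The gripper opens to 85 mm and grips with 20 to 120 N. Pads are 22 mm wide; open, the fingers measure 114 mm over their backs; the gripper's body (76 mm by 85 mm) begins 54 mm behind the grasp point. The pads swing forward as they close: fully open they stand 13 mm farther back than shut.
Start: joints at [-1.112, 0.353, 1.633, -0, 1.155, -0.002], TCP at [277.914, -559.814, 231.281] pointing down, gripper open.
Joint ranges: [-2.63, 2.63], [-0.92, 2.1], [0.06, 2.66], [-1.3, 4.44], [0, 2.69], [-3.02, 3.02]. Speed limits (rad/s): [2.22, 2.22, 2.79, 3.14, 3.14, 3.14].

## Interface

Orientations are given as [roll, pitch, yaw] about the fixed x, y, z axes, in that order (R = Rz(yaw) Ry(pitch) Rx(roll)).
In Python, from rig import r gives the robot as it stands.
- The arm moves only by the tool move_arm, never from a script. Its argument "targets" is one flat list of numbers, 5 for each row, row after row: the gripper's target within -1 to 1 (fully open at 1, half-way at 0, shut at -1), then the shift along the tool's x, y, z in cm, then the turn about the tool's z in degrees. In form: [gripper, tx, ty, tz, turn, gripper, tx, ty, tz, turn, ...]. A call has 1 to 10 rows; each row is the pose to reach, as a shift and turn from the pose commanded when the call began, along the tool's axes at that moment; what a row does not reach only later rows make up. A row lasts 1/10 s, in which the tool goes at most 50 mm and 8.59 degrees, less where a joint would pass 70% of its speed; a pose out of reach is approached as far as the arm can. A call with a gripper value outside its range is refused whole. The fingers move at their own pace and stop on an object; "squeeze" is the grip in N (left out, the last holds). Time passes only in rows, so rows that repeat a pose let the fingers close. It gives the time, the measured TCP pose, the force and the opening at its end, in the units of the state.
- r.sense(): the state, without advancing time (a new reading comes with each control period).
- r.grab_frame(name): name is "scene" or "top" or "wrist"; returns a dict with "img" (400x640x3 uint8, blue, green, red), "K" (3x3 intrinsics, pixels), "world_to_cam" (4x4, takes a point from world to camera coordinates). Camera axes: x right, y down, z forward; pixel columns grow to the right and rows downward; lengths in mm; the calibration is good to about 2 mm. A picture is of the moment at which its call begins. There is no depth.
- r.sign_off(): hands the job in, once; it reports no verdict.
Trained networks look in a picture, given as the dict that the camera call returned (one of the last four; its "shot" number tells which), for a name from the list of things; names that differ only in an ending like _2 or _b are one class to them, and where a whole thing is asked for, a point or a joint stands for the part that bears it (a point fixed in the world has none). Each returns a list of dicts, best first, with "conf" (0 to 1); they miss things now and then, are a little off and sometimes report something else, mostly with a low value. They report only what shows in the picture. A call takes as long as a camera call.
- r.outline_of(picture, thing): "region" (400x640 bool, what is visible of it).
- r.mark_of(picture, thing): "position" ([x, y, z] in mm, in world coordinates, good to about 4 mm: a listed point, or the origin of a listed thing).
The state is a dict: "clock": time; "qpos": joint angles; "qvel": joint speeds; "joint_efforts": joint torques, N m; "eef_pos": TCP position; "tcp_rot": TCP orientation; "contact_force": force on the tool from outside, world axes, zero at the start; "wrist_torque": the same for the moment, N m; "opening": opening from 0.0 (shut) to 1.0 (fully open).
Only numpy, scipy, OpenCV 4.12 (cv2) and the standard library are available. Lean on these libraries where they do the work, as an engineer would, in place of code of your own. Each camera call takes 0.05 s, during which the arm holds its last target.

## Working session

There is one attempt and no reset: what is moved stays moved. The work goes in short steps, Python scripts to look and compute and a tool call to move; the robot and the scene stay as the last step left them, time stands still between calls to the robot, and variables do not carry over. Pictures are saved under pics/ and viewed, and the job is handed in when it is done.

Besides the shell and the picture viewer there is one more tool, called as a command line: name --argument value ..., lists and objects as JSON in quotes. move_arm: Moves the arm, as the interface text tells. Its arguments: {"type":"object","properties":{"targets":{"type":"array","items":{"type":"number"}},"squeeze":{"type":"number"}},"required":["targets"]}

```bash
ls; mkdir -p pics
cat > h.py <<'E'
from rig import r
import numpy as np, cv2
from scipy.spatial.transform import Rotation as R
def proj(f,p):
    p=np.array(p,float); c=f["world_to_cam"]@np.append(p,1); u=f["K"]@c[:3]; return u[:2]/u[2]
def ray(f,uv,z):
    M=np.array(f["world_to_cam"]); Rr=M[:3,:3]; t=M[:3,3]; o=-Rr.T@t
    d=Rr.T@np.linalg.inv(f["K"])@np.array([uv[0],uv[1],1.]); return o+d*(z-o[2])/d[2]
E
python3 - <<'E'
from h import *
s=r.sense(); print(s, r.grip_point_offset)
for n in ["scene","top","wrist"]:
    f=r.grab_frame(n); cv2.imwrite(f"pics/{n}0.png",f["img"])
    for t in ["rod_grip","rod_hook","rest_grip","rest_hook","peg_shut","peg","tin_big_c","tin_small_c","tape_c","tin_spare_c","stand","rack"]:
        m=r.mark_of(f,t)
        print(n,t,[(np.round(a["position"]),round(a["conf"],2)) for a in m[:2]], np.round(proj(f,m[0]["position"])) if m else '')
E
```

```text
pics
{'clock': 0.0, 'qpos': array([-1.11238540e+00,  3.53632785e-01,  1.63417668e+00, -6.51633141e-06,
        1.15519719e+00, -2.38965917e-03]), 'qvel': array([-0.00041398,  0.00150555,  0.00030093,  0.00058792,  0.00153645,
        0.00032149]), 'joint_efforts': array([ 4.17304967e-03, -6.05240965e+01, -3.42065227e+01,  4.14094284e-04,
        9.32064140e-03, -2.96736425e-05]), 'eef_pos': array([ 277.69869302, -559.36048353,  230.55307729]), 'tcp_rot': array([-3.14017864e+00,  2.57890819e-06,  4.60803220e-01]), 'contact_force': array([-0.91513703, -0.38182532,  0.34351034]), 'wrist_torque': array([0.03469122, 0.00925142, 0.03287871]), 'opening': 0.9975735010858452} 18.700000000000003
scene rod_grip [(array([ 472., -372.,   70.]), 0.62), (array([ 670., -368.,   73.]), 0.58)] [215. 175.]
scene rod_hook [(array([ 667., -369.,   68.]), 0.58)] [210. 226.]
scene rest_grip [(array([ 475., -372.,   68.]), 0.8)] [215. 177.]
scene rest_hook [(array([ 661., -375.,   66.]), 0.91)] [208. 225.]
scene peg_shut [(array([674.,  45.,  78.]), 0.81), (array([ 661., -374.,   64.]), 0.73)] [354. 218.]
s
[... 786 characters left out ...]
6.,  54.]), 0.57), (array([ 473., -369.,   69.]), 0.19)] [256. 152.]
top tin_small_c [(array([661., 163.,  36.]), 0.78), (array([652.,  46.,  -1.]), 0.25)] [251. 186.]
top tape_c [(array([673., -71.,  12.]), 0.56)] [334. 182.]
top tin_spare_c [(array([438., 311.,  46.]), 0.85), (array([669.,  43.,   1.]), 0.65)] [194. 267.]
top stand [(array([ 470., -373.,    1.]), 0.87)] [442. 253.]
top rack [(array([669.,  41.,   2.]), 0.96), (array([749., 144.,  52.]), 0.16)] [295. 184.]
wrist rod_grip [] 
wrist rod_hook [] 
wrist rest_grip [] 
wrist rest_hook [] 
wrist peg_shut [] 
wrist peg [] 
wrist tin_big_c [] 
wrist tin_small_c [] 
wrist tape_c [] 
wrist tin_spare_c [] 
wrist stand [] 
wrist rack []
```

View pics/scene0.png

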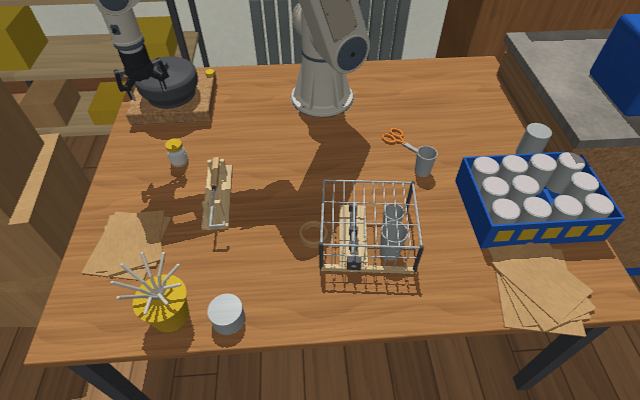

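View pics/top0.png

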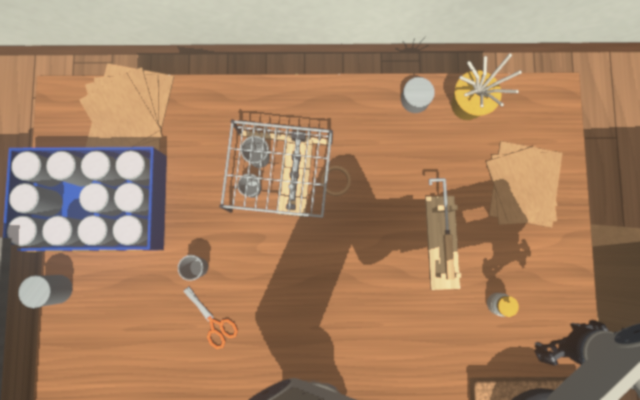

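View pics/wrist0.png

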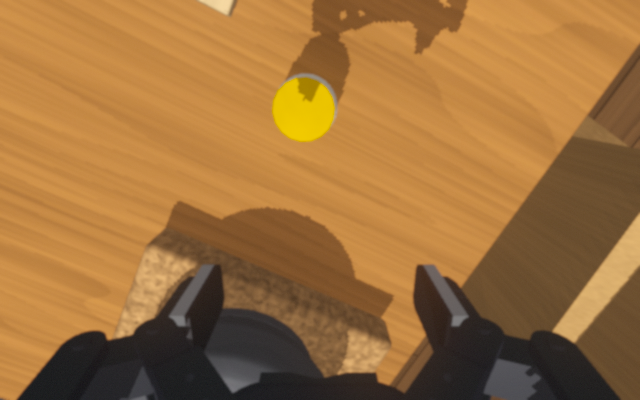

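The rod lies in the stand at right (top view, grip ~(448,252), hook ~(445,179) pointing to +y). The peg shows at about (292,187) under the deck, and the tins and tape are off the rod's entry path. I'll go above the stand to measure it more closely.

move_arm --targets '[1,3,-1,0,3,1,7,-2,0,7,1,11,-3.5,0,11,1,15,-4.7,0,15,1,19,-6,0,19,1,22.5,-7,0,22,1,24.7,-7.7,0,24,1,25.7,-7.9,0,25,1,25.7,-7.9,0,25,1,25.7,-7.9,0,25]'

```text
clock: 2.95
eef_pos: [472.8, -374.9, 231.2]
tcp_rot: [3.141, 0.0, 0.026]
contact_force: [0.1, 0.0, 0.1]
opening: 1.0
```

Run:
```python
from h import *
s=r.sense(); print({k:np.round(s[k],3) for k in s})
for n in ["wrist","top","scene"]:
    f=r.grab_frame(n); cv2.imwrite(f"pics/{n}1.png",f["img"])
    for t in ["rod_grip","rod_hook","rest_grip","rest_hook","peg_shut","peg","rod","stand","rack","bolt"]:
        m=r.mark_of(f,t)
        print(n,t,[(np.round(a["position"],1),round(a["conf"],2)) for a in m[:2]], np.round(proj(f,m[0]["position"])) if m else '')
    np.savez(f"pics/{n}1.npz",K=f["K"],world_to_cam=f["world_to_cam"],img=f["img"])
```

```text
{'clock': np.float64(2.95), 'qpos': array([-0.673,  0.32 ,  1.681, -0.   ,  1.141,  0.873]), 'qvel': array([-0.019, -0.002,  0.001, -0.001,  0.001,  0.001]), 'joint_efforts': array([ 1.0530e+00, -5.7771e+01, -3.4083e+01,  8.5000e-02, -1.6000e-02,
        8.2000e-02]), 'eef_pos': array([ 472.805, -374.898,  231.249]), 'tcp_rot': array([3.141, 0.   , 0.026]), 'contact_force': array([0.082, 0.039, 0.129]), 'wrist_torque': array([ 0.003, -0.002, -0.002]), 'opening': np.float64(1.0)}
wrist rod_grip [(array([ 474.9, -368.3,   70.4]), 0.84)] [312. 177.]
wrist rod_hook [] 
wrist rest_grip [(array([ 469.6, -371.9,   65.6]), 0.73)] [315. 181.]
wrist rest_hook [(array([ 476.7, -370.6,   71.9]), 0.16)] [314. 175.]
wrist peg_shut [(array([ 471.7, -376.1,   -1.1]), 0.36), (array([ 471.5, -374.5,   67.5]), 0.23)] [319. 164.]
wrist peg [] 
wrist rod [(array([ 470.8, -370.2,   68.1]), 0.64)] [314. 180.]
wrist stand [(array([ 470.6, -376.4,   -0.5]), 0.74)] [320. 165.]
wrist rack [] 
wrist bolt [] 
top rod_grip [(array([ 473.6, -375.6,   69.2]), 0.62)] [450. 251.]
top rod_hook [(array([ 670.5, -368.7,
[... 709 characters left out ...]
93)] [214. 175.]
scene rod_hook [(array([ 666.7, -369.8,   71. ]), 0.73)] [209. 225.]
scene rest_grip [(array([ 474.2, -371.1,   67.7]), 0.56)] [215. 176.]
scene rest_hook [(array([ 662.8, -373.7,   67. ]), 0.89), (array([747.1, 142.8,  59.7]), 0.52)] [208. 225.]
scene peg_shut [(array([671. ,  45.9,  78.9]), 0.94), (array([ 666.3, -369.3,   71.5]), 0.38)] [354. 217.]
scene peg [(array([648.6,  43. ,  70.1]), 0.45)] [352. 212.]
scene rod [(array([ 473.7, -366. ,   68.8]), 0.84)] [217. 176.]
scene stand [(array([ 469.9, -373.7,   -1.6]), 0.73)] [219. 190.]
scene rack [(array([ 6.724e+02,  3.940e+01, -4.000e-01]), 0.78)] [351. 233.]
scene bolt [(array([648.8,  47.7,  -1.4]), 0.49)] [352. 227.]
```

View pics/wrist1.png

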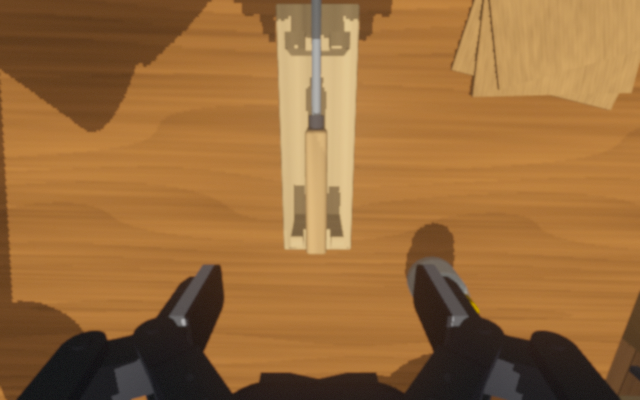

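Run:
```python
import cv2
i=cv2.imread("pics/top1.png")[110:300,190:360]; cv2.imwrite("pics/topz.png",cv2.resize(i,None,fx=3,fy=3,interpolation=cv2.INTER_CUBIC)[:600])
i=cv2.imread("pics/top1.png")[160:300,400:480]; cv2.imwrite("pics/topr.png",cv2.resize(i,None,fx=4,fy=4,interpolation=cv2.INTER_CUBIC))
```

```text
(no output)
```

View pics/topz.png

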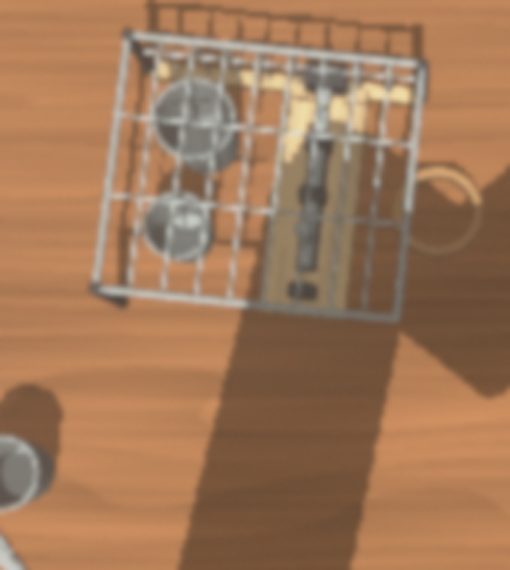

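Wrist view: the handle runs from (316,253) to (316,130) with the shank going up to (317,0), nearly along the tool x. Next I'll compute yaw for the stand and rack.

Run:
```python
from h import *
from scipy.optimize import least_squares
w=np.load("pics/wrist1.npz")
g=w["img"]
for v in [20,60,100,150,200,240]:
    row=g[v,270:370].astype(int).sum(1); print(v,[ (270+i,int(d)) for i,d in enumerate(np.diff(row)) if abs(d)>60])
# handle ends
for uv,z in [((316,253),82),((316,130),82),((317,20),70),((316,100),70)]: print(uv,np.round(ray(w,uv,z),1))
t=np.load("pics/top1.npz")
pc=np.array([(128,37),(424,66),(400,318),(97,290)])/3+[190,110]
mod=[(133,173),(133,-93),(-98,-93),(-98,173)]
def res(p):
    c,s=np.cos(p[2]),np.sin(p[2])
    return np.concatenate([proj(t,[p[0]+c*a-s*b,p[1]+s*a+c*b,124])-q for (a,b),q in zip(mod,pc)])
o=least_squares(res,[670,43,-.1]); print(o.x,np.round(o.fun,1))
# stand board fit edges via wrist
```

```text
20 [(290, -72), (342, 74), (343, 63), (357, -85), (358, -84)]
60 [(277, 63)]
100 [(279, 63), (305, -71), (325, 68), (355, -68)]
150 [(280, 64)]
200 [(293, -67), (339, 75), (340, 65), (351, -62)]
240 [(349, -61), (350, -73)]
(316, 253) [ 401.4 -374.2   82. ]
(316, 130) [ 519.8 -371.5   82. ]
(317, 20) [ 606.5 -370.3   70. ]
(316, 100) [ 544.1 -370.9   70. ]
[ 6.69028809e+02  4.21602406e+01 -1.03092565e-01] [-0.8 -1.3  1.1 -1.5  0.7  1.6 -1.   1.1]
```

View pics/topr.png

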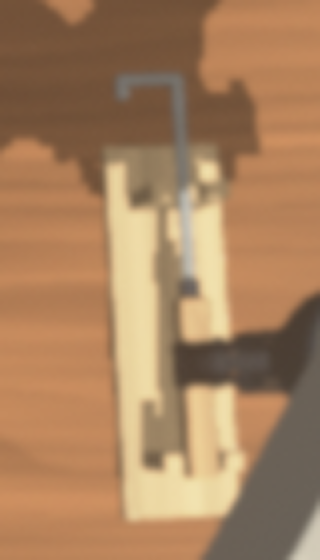

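move_arm --targets '[1,0.1,-0.1,2,0,1,0.2,-0.2,6,0,1,0.2,-0.2,10,0,1,0.2,-0.2,13.5,0,1,0.2,-0.2,16,0,1,0.2,-0.2,17.5,0,1,0.2,-0.2,18.1,0,1,0.2,-0.2,18.1,0,1,0.2,-0.2,18.1,0]'

```text
clock: 5.5
eef_pos: [475.7, -373.3, 51.5]
tcp_rot: [3.14, -0.001, 0.024]
contact_force: [0.4, 0.8, 0.1]
opening: 1.0
```

Run:
```python
from h import *
f=r.grab_frame("wrist"); cv2.imwrite("pics/w2.png",f["img"])
for z,p in [(82,[-75,0]),(82,[45,0]),(70,[120,0])]:pass
```

```text
(no output)
```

View pics/w2.png

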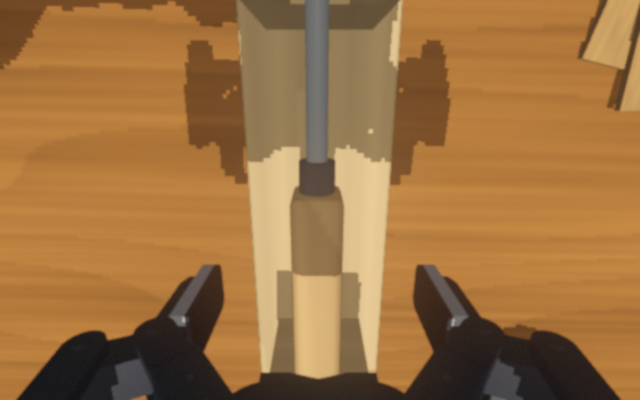

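The handle is centred between the pads (317 vs 318 px), so I'll close on it.

move_arm --targets '[0,0,0,0,0,-0.5,0,0,0,0,-1,0,0,0,0,-1,0,0,0,0,-1,0,0,0,0,-1,0,0,0,0,-1,0,0,0,0,-1,0,0,0,0]' --squeeze 100

```text
clock: 6.35
eef_pos: [475.1, -372.9, 50.6]
tcp_rot: [3.141, -0.0, 0.024]
contact_force: [-1.3, 0.8, 6.1]
opening: 0.215
```

move_arm --targets '[-1,0,0,-1,0,-1,0,0,-3,0,-1,0,0,-6,0,-1,0,0,-8,0,-1,0,0,-9,0,-1,0,0,-9,0,-1,0,0,-9,0]'

```text
clock: 7.05
eef_pos: [474.5, -372.4, 139.6]
tcp_rot: [-3.141, 0.001, 0.024]
contact_force: [-0.8, -0.2, -1.6]
opening: 0.219
```

Run:
```python
from h import *
f=r.grab_frame("wrist"); cv2.imwrite("pics/w3.png",f["img"])
s=r.sense(); print(s["contact_force"],s["wrist_torque"],s["eef_pos"],s["tcp_rot"],s["clock"])
# plan
c,sn=np.cos(-.103),np.sin(-.103); p=s["eef_pos"]; y=s["tcp_rot"][2]
tx=np.array([np.cos(y),np.sin(y)]); ty=np.array([np.sin(y),-np.cos(y)])
for X,Y in [(-320,-62)]:
    w=np.array([669.5+c*X-sn*Y,43+sn*X+c*Y]); d=w-p[:2]; print(w,d@tx,d@ty,"turn",np.degrees(y+.103))
```

```text
[-0.23912217 -0.34294131 -2.16803731] [ 0.04073483  0.03320436 -0.02409918] [ 474.28280842 -372.20909763  139.16798281] [-3.14043240e+00  1.39151326e-03  2.44512198e-02] 7.1
[344.82122538  14.23034048] -119.97491073560911 -389.4891033200671 turn 7.3024169891454225
```

View pics/w3.png

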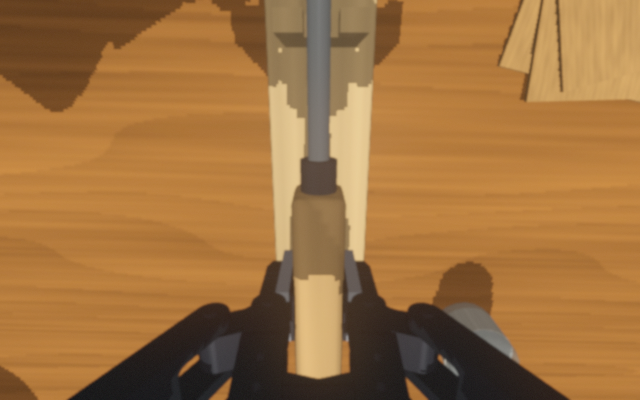

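move_arm --targets '[-1,-2,-1,0,0,-1,-5,-4,0,0,-1,-8,-8,0,0,-1,-10.5,-12.5,0,0,-1,-12,-17,0,2,-1,-12,-21.5,0,3.5,-1,-12,-26,0,5,-1,-12,-30.5,0,7.3,-1,-12,-34.5,0,7.3,-1,-12,-37.5,0,7.3]'

```text
clock: 8.1
eef_pos: [344.5, 1.2, 139.6]
tcp_rot: [-3.141, 0.002, -0.102]
contact_force: [-0.0, -0.5, -1.7]
opening: 0.217
```

move_arm --targets '[-1,0,0,0,0,-1,0,0,0,0,-1,0,0,0,0]'

```text
clock: 8.4
eef_pos: [345.6, -1.3, 139.9]
tcp_rot: [3.141, 0.001, -0.103]
contact_force: [-0.1, 0.1, -2.0]
opening: 0.218
```

```bash
cat > st.py <<'E'
from h import *
s=r.sense(); print({k:np.round(s[k],3) for k in ["clock","eef_pos","tcp_rot","contact_force","wrist_torque","opening"]})
p=s["eef_pos"]; d=p[:2]-[669.5,43]; c,sn=np.cos(-.103),np.sin(-.103)
print("rack xy of tcp",d@[c,sn],d@[-sn,c])
E
cat > look.py <<'E'
import sys
from h import *
tag=sys.argv[1]
import st
for n in sys.argv[2:]:
    f=r.grab_frame(n); cv2.imwrite(f"pics/{n}{tag}.png",f["img"])
    np.savez(f"pics/{n}{tag}.npz",K=f["K"],world_to_cam=f["world_to_cam"],img=f["img"])
    for t in ["rod_grip","rod_hook","peg_shut","peg","rack"]:
        m=r.mark_of(f,t)
        print(n,t,[(np.round(a["position"],1),round(a["conf"],2)) for a in m[:2]], np.round(proj(f,m[0]["position"])) if m else '')
E
python3 look.py 4 wrist scene top
```

```text
{'clock': np.float64(8.4), 'eef_pos': array([345.583,  -1.317, 139.914]), 'tcp_rot': array([ 3.141e+00,  1.000e-03, -1.030e-01]), 'contact_force': array([-0.063,  0.057, -2.017]), 'wrist_torque': array([-0.035,  0.119, -0.034]), 'opening': np.float64(0.218)}
rack xy of tcp -317.64405988995514 -77.38653625380758
wrist rod_grip [(array([349.4,   1.1, 160.4]), 0.58)] [312. 284.]
wrist rod_hook [] 
wrist peg_shut [] 
wrist peg [(array([348.8,   1.4, 157.8]), 0.38)] [312. 281.]
wrist rack [] 
scene rod_grip [(array([343. ,  -4.5, 162.4]), 0.85)] [328. 121.]
scene rod_hook [] 
scene peg_shut [(array([671.9,  48.4,  78. ]), 0.57)] [355. 217.]
scene peg [(array([649.5,  44.9,  75.3]), 0.6)] [353. 211.]
scene rack [(array([672.4,  38.4,  -0.8]), 0.89), (array([6.492e+02, 4.330e+01, 1.000e-01]), 0.56)] [350. 233.]
top rod_grip [(array([343.1,  -4. , 159.6]), 0.65), (array([651. ,  49.3,  -0.9]), 0.34)] [310. 306.]
top rod_hook [(array([541.3, -25.1, 162.1]), 0.79)] [318. 225.]
top peg_shut [(array([664.7,  43.1,  68.8]), 0.63), (array([658.1, 164.9,  35.3]), 0.38)] [293. 182.]
top peg [(array([649.7,  47.5,  80. ]), 0.68)] [291. 187.]
top rack [(array([666.8,  42.6,   2.9]), 0.63)] [295. 185.]
```

View pics/wrist4.png

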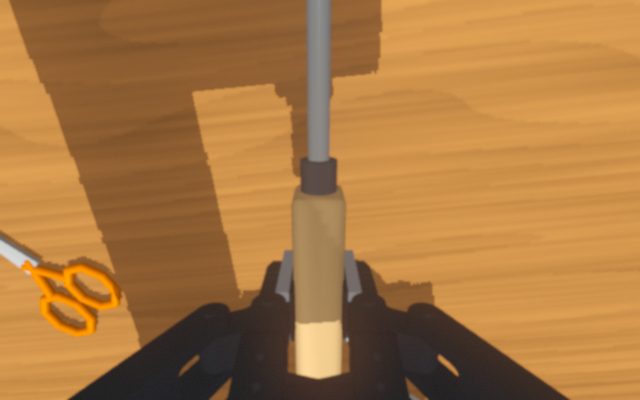

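Wrist view: the rod is held level and straight along the tool's x, with the shank at column 318. The peg is at rack x≈-20, y≈0. Next I lower the rod in front of the rack and go in to the right of the peg.

move_arm --targets '[-1,0,-0.4,1.5,0,-1,0,-0.8,4,0,-1,0,-1.3,6.5,0,-1,0,-1.3,8,0,-1,0,-1.3,8.45,0,-1,0,-1.3,8.45,0,-1,0,-1.3,8.45,0]'

```text
clock: 10.0
eef_pos: [347.6, 12.1, 56.3]
tcp_rot: [-3.141, -0.001, -0.103]
contact_force: [-0.1, -0.4, -1.8]
opening: 0.217
```

```bash
python3 look.py 5 scene
```

```text
{'clock': np.float64(10.0), 'eef_pos': array([347.626,  12.131,  56.314]), 'tcp_rot': array([-3.141e+00, -1.000e-03, -1.030e-01]), 'contact_force': array([-0.085, -0.425, -1.793]), 'wrist_torque': array([-0.012,  0.092, -0.038]), 'opening': np.float64(0.217)}
rack xy of tcp -316.9939939525777 -63.79952052535514
scene rod_grip [(array([346.8,  11.2,  73.2]), 0.8), (array([645.8,  45.6,  74.5]), 0.71)] [332. 142.]
scene rod_hook [(array([540.5, -10. ,  79.3]), 0.73)] [331. 184.]
scene peg_shut [(array([670.2,  47.3,  79.6]), 0.67), (array([6.501e+02, 4.680e+01, 1.000e-01]), 0.58)] [355. 216.]
scene peg [(array([650.4,  43. ,  76.5]), 0.54), (array([346.2,   8.5,  77.3]), 0.51)] [353. 211.]
scene rack [(array([670.9,  43.9,  -1.1]), 0.7), (array([651.7,  45.8,  77.6]), 0.51)] [352. 233.]
```

View pics/scene5.png

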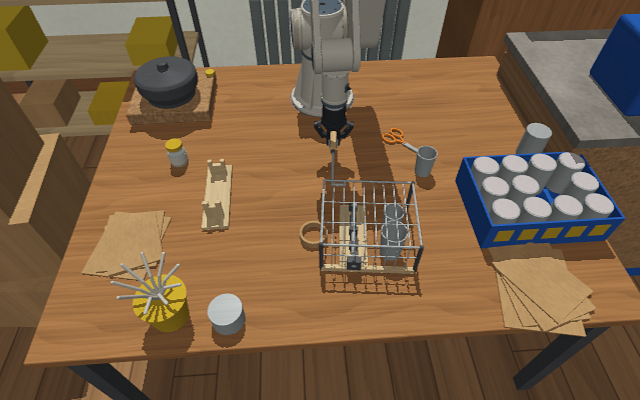

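The rod is in front of the rack at the right height, with the hook at (331,184). Next I advance to the right of the peg.

move_arm --targets '[-1,1.5,0,0,0,-1,4,0,0,0,-1,6.5,0,0,0,-1,9,0,0,0,-1,11.5,0,0,0,-1,13,0,0,0,-1,13.5,0,0,0,-1,13.5,0,0,0,-1,13.5,0,0,0]'

```text
clock: 11.2
eef_pos: [480.6, -1.7, 55.5]
tcp_rot: [3.141, 0.001, -0.103]
contact_force: [0.2, 0.4, -1.5]
opening: 0.214
```

```bash
python3 look.py 6 scene top
python3 - <<'E'
import cv2
i=cv2.imread("pics/scene6.png")[170:280,290:440]; cv2.imwrite("pics/s6z.png",cv2.resize(i,None,fx=5,fy=5,interpolation=cv2.INTER_CUBIC))
i=cv2.imread("pics/top6.png")[110:230,210:350]; cv2.imwrite("pics/t6z.png",cv2.resize(i,None,fx=5,fy=5,interpolation=cv2.INTER_CUBIC))
E
```

```text
{'clock': np.float64(11.2), 'eef_pos': array([480.557,  -1.715,  55.537]), 'tcp_rot': array([ 3.141e+00,  1.000e-03, -1.030e-01]), 'contact_force': array([ 0.195,  0.4  , -1.548]), 'wrist_torque': array([-0.007,  0.086,  0.027]), 'opening': np.float64(0.214)}
rack xy of tcp -183.34443618461412 -63.904983024191765
scene rod_grip [(array([479.3,  -1.9,  76. ]), 0.82)] [332. 170.]
scene rod_hook [] 
scene peg_shut [(array([671.4,  47.4,  78.2]), 0.79)] [355. 217.]
scene peg [(array([648.6,  44.1,  75.8]), 0.63)] [353. 211.]
scene rack [(array([668.2,  41.9,   0.7]), 0.87)] [351. 232.]
top rod_grip [(array([673.3, -23.8,  76.6]), 0.38), (array([658.6, 162.7,  33.2]), 0.32)] [318. 178.]
top rod_hook [(array([676.1, -24.9,  78.3]), 0.62)] [318. 177.]
top peg_shut [(array([665. ,  42.7,  72.3]), 0.69)] [293. 182.]
top peg [(array([648.5,  46.4,  80.7]), 0.72)] [292. 187.]
top rack [(array([675. , -72.4,  12.4]), 0.65), (array([670.5,  45.2,  -1.4]), 0.61)] [335. 181.]
```

View pics/s6z.png

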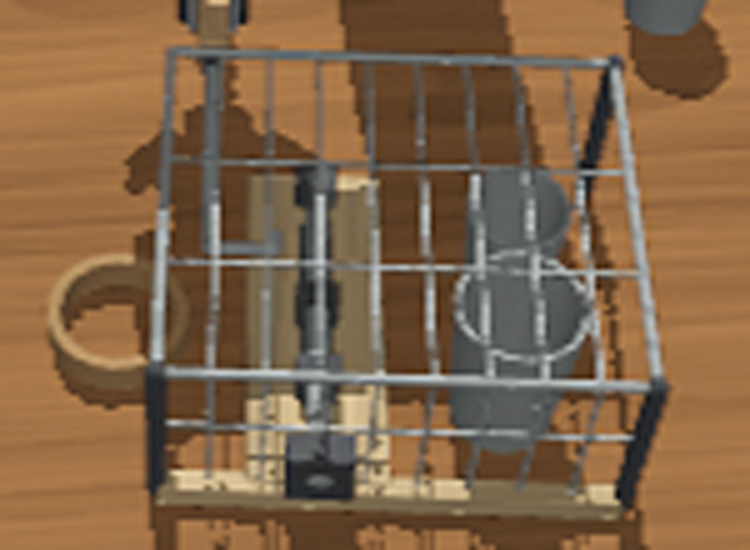

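View pics/t6z.png

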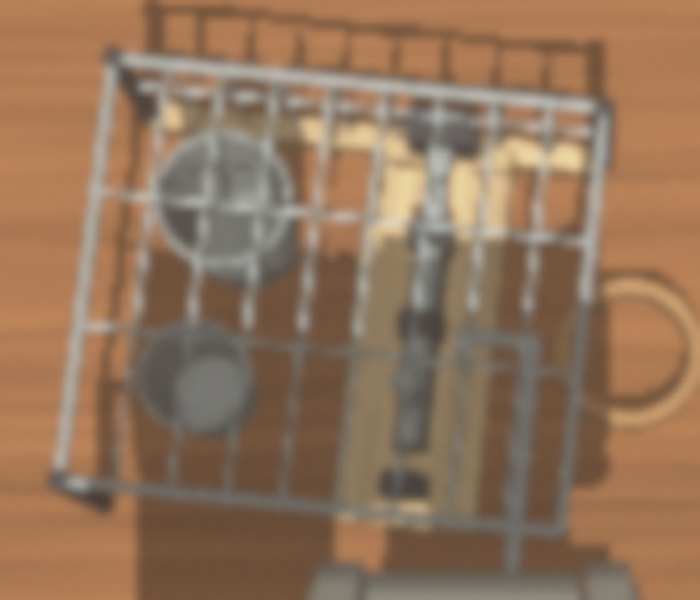

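```bash
cat > ov.py <<'E'
import sys
from h import *
tag=sys.argv[1]; pegx=float(sys.argv[2])
s=r.sense(); p=s["eef_pos"]; y=s["tcp_rot"][2]
def rod(a,b,z=None): 
    z=p[2]+19.4 if z is None else z
    return [p[0]+np.cos(y)*a-np.sin(y)*b,p[1]+np.sin(y)*a+np.cos(y)*b,z]
c,sn=np.cos(-.103),np.sin(-.103)
def rk(a,b,z): return [669.5+c*a-sn*b,43+sn*a+c*b,z]
for n,(y0,y1,x0,x1) in dict(scene=(170,280,290,440),top=(110,230,210,350)).items():
    f=np.load(f"pics/{n}{tag}.npz"); S=5
    im=cv2.resize(f["img"][y0:y1,x0:x1],None,fx=S,fy=S,interpolation=cv2.INTER_CUBIC)
    P=lambda q:tuple(int(v) for v in (proj(f,q)-[x0,y0]+.5)*S)
    for a,b in [((100,0),(194,0)),((194,0),(194,38)),((194,38),(184,38))]: cv2.line(im,P(rod(*a)),P(rod(*b)),(0,0,255),1)
    cv2.line(im,P(rk(pegx,0,45)),P(rk(pegx,0,110)),(0,255,0),1)
    for t in range(12):
        cv2.circle(im,P(rk(pegx+6*np.cos(t/2),6*np.sin(t/2),75)),1,(0,255,0),-1)
        cv2.circle(im,P(rk(pegx+8*np.cos(t/2),8*np.sin(t/2),102)),1,(255,0,0),-1)
    cv2.imwrite(f"pics/{n}{tag}ov.png",im)
E
python3 ov.py 6 -20
```

```text
(no output)
```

View pics/scene6ov.png

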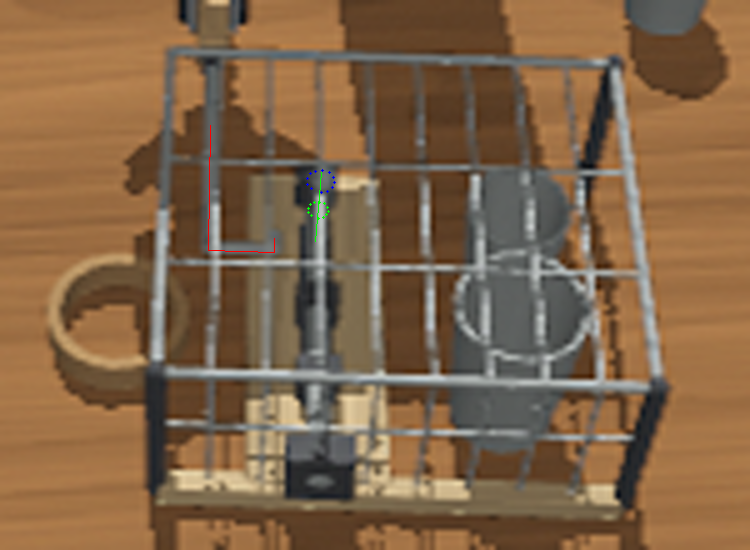

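View pics/top6ov.png

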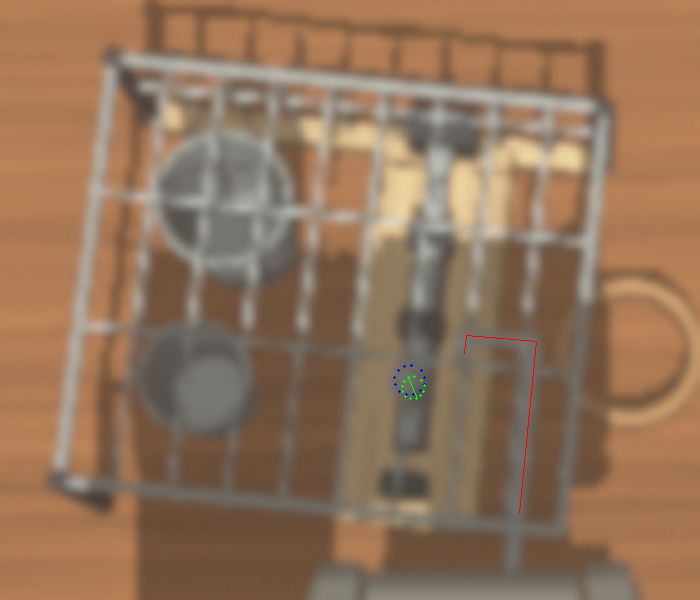

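Overlay: the hook (red) matches the picture, and its tip is past the peg (green, (410,385) in the crop). Moving left to put the peg in the hook.

move_arm --targets '[-1,0,-0.6,0,0,-1,0,-1.3,0,0,-1,0,-2,0,0,-1,0,-2.7,0,0,-1,0,-3.4,0,0,-1,0,-4.1,0,0,-1,0,-4.5,0,0,-1,0,-4.5,0,0,-1,0,-4.5,0,0]'

```text
clock: 12.7
eef_pos: [486.0, 43.1, 55.8]
tcp_rot: [3.142, 0.0, -0.103]
contact_force: [0.2, -0.5, -1.1]
opening: 0.22
```

```bash
python3 look.py 7 scene top; python3 ov.py 7 -20
```

```text
{'clock': np.float64(12.7), 'eef_pos': array([485.98 ,  43.088,  55.758]), 'tcp_rot': array([ 3.142,  0.   , -0.103]), 'contact_force': array([ 0.159, -0.452, -1.099]), 'wrist_torque': array([-0.018,  0.13 , -0.031]), 'opening': np.float64(0.22)}
rack xy of tcp -182.55659063323674 -18.78184146292311
scene rod_grip [(array([483.6,  41.8,  73.3]), 0.77)] [346. 171.]
scene rod_hook [(array([677.8,  21.8,  77.3]), 0.57), (array([671.3,  40.9,  -3.8]), 0.33)] [346. 219.]
scene peg_shut [(array([674. ,  47.1,  76.8]), 0.57), (array([657.8, 161.6,  38.8]), 0.48)] [355. 218.]
scene peg [(array([482.6,  42.7,  74.9]), 0.54), (array([649.5,  44.7,  72.5]), 0.45)] [346. 170.]
scene rack [(array([ 6.712e+02,  4.360e+01, -2.000e-01]), 0.71)] [352. 232.]
top rod_grip [] 
top rod_hook [(array([437.8, 311. ,  48.8]), 0.73), (array([678.9,  18.8,  76.1]), 0.55)] [194. 267.]
top peg_shut [(array([669.9,  44. ,  74.1]), 0.89)] [293. 180.]
top peg [(array([646.8,  42.2,  79.7]), 0.59)] [293. 188.]
top rack [(array([668.9,  41.9,   1.8]), 0.61)] [295. 184.]
```

View pics/top7ov.png

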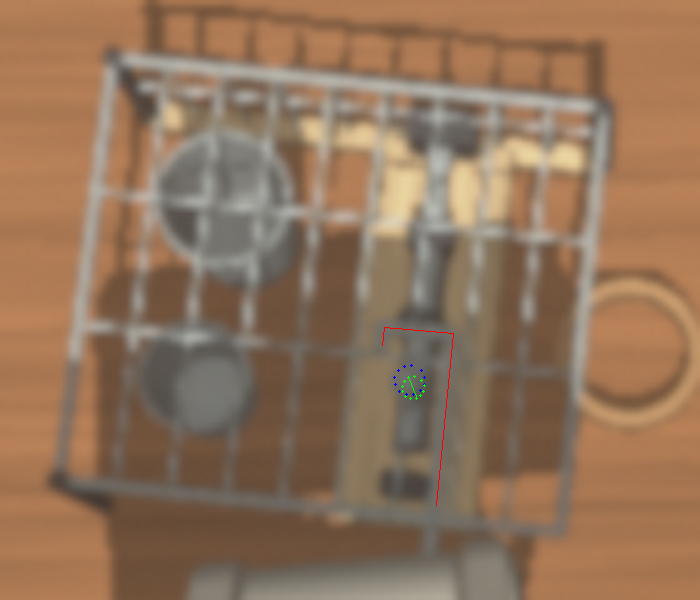

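View pics/scene7ov.png

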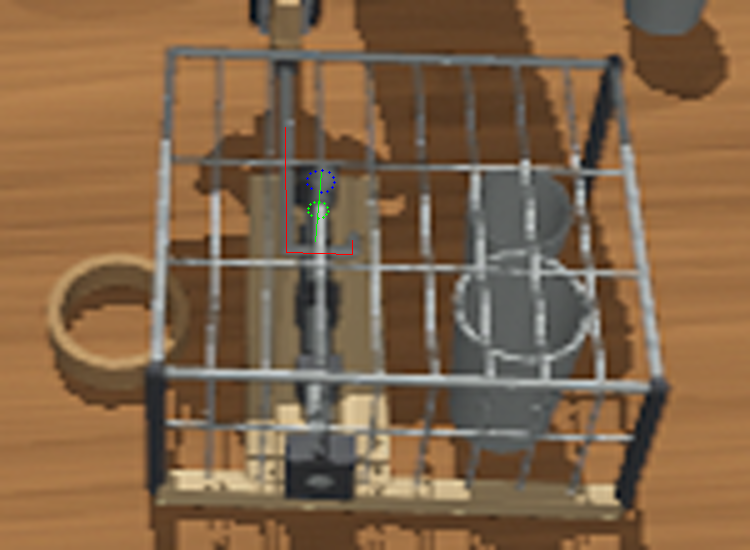

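The hook surrounds the peg in both views. Pulling back gently until contact.

move_arm --targets '[-1,-0.4,0,0,0,-1,-0.9,0,0,0,-1,-1.3,0,0,0,-1,-1.5,0,0,0,-1,-1.7,0,0,0,-1,-1.9,0,0,0,-1,-2.1,0,0,0,-1,-2.3,0,0,0,-1,-2.5,0,0,0]'

```text
clock: 14.2
eef_pos: [462.4, 45.7, 56.1]
tcp_rot: [-3.141, -0.003, -0.103]
contact_force: [5.3, 0.4, -3.0]
opening: 0.218
```

```bash
python3 st.py
```

```text
{'clock': np.float64(14.2), 'eef_pos': array([462.425,  45.684,  56.12 ]), 'tcp_rot': array([-3.141e+00, -3.000e-03, -1.030e-01]), 'contact_force': array([ 5.285,  0.446, -3.017]), 'wrist_torque': array([-0.06 , -0.414, -0.072]), 'opening': np.float64(0.218)}
rack xy of tcp -206.25374810095235 -18.621205466042912
```

Contact at 5.3 N, the sliding force. Continuing; the stop is at least ~14 mm further.

move_arm --targets '[-1,-0.15,0,0,0,-1,-0.3,0,0,0,-1,-0.45,0,0,0,-1,-0.6,0,0,0,-1,-0.75,0,0,0,-1,-0.9,0,0,0,-1,-1.0,0,0,0,-1,-1.1,0,0,0]'

```text
clock: 15.0
eef_pos: [450.2, 46.8, 55.8]
tcp_rot: [-3.142, -0.0, -0.103]
contact_force: [3.9, 0.6, -2.5]
opening: 0.217
```

move_arm --targets '[-1,-0.1,0,0,0,-1,-0.2,0,0,0,-1,-0.3,0,0,0]'

```text
clock: 15.3
eef_pos: [447.2, 47.1, 55.8]
tcp_rot: [3.142, -0.0, -0.103]
contact_force: [4.8, -0.0, -1.5]
opening: 0.22
```

move_arm --targets '[-1,-0.1,0,0,0,-1,-0.2,0,0,0]'

```text
clock: 15.5
eef_pos: [445.2, 47.3, 55.8]
tcp_rot: [-3.142, -0.0, -0.103]
contact_force: [4.4, 1.1, -1.7]
opening: 0.22
```

```bash
python3 st.py
```

```text
{'clock': np.float64(15.5), 'eef_pos': array([445.193,  47.292,  55.792]), 'tcp_rot': array([-3.142, -0.   , -0.103]), 'contact_force': array([ 4.439,  1.058, -1.665]), 'wrist_torque': array([ 0.121, -0.665,  0.09 ]), 'opening': np.float64(0.22)}
rack xy of tcp -223.5593860871486 -18.793861253261852
```

move_arm --targets '[-1,-0.05,0,0,0,-1,-0.1,0,0,0]'

```text
clock: 15.7
eef_pos: [444.3, 47.4, 55.8]
tcp_rot: [-3.142, -0.0, -0.103]
contact_force: [5.4, 0.6, -1.2]
opening: 0.22
```

move_arm --targets '[-1,-0.05,0,0,0,-1,-0.1,0,0,0]'

```text
clock: 15.9
eef_pos: [443.3, 47.5, 55.8]
tcp_rot: [-3.142, -0.0, -0.103]
contact_force: [4.3, 0.5, -1.8]
opening: 0.219
```

move_arm --targets '[-1,-0.05,0,0,0,-1,-0.1,0,0,0]'

```text
clock: 16.1
eef_pos: [442.2, 47.6, 55.8]
tcp_rot: [-3.142, -0.0, -0.103]
contact_force: [5.2, 0.0, -1.1]
opening: 0.219
```

move_arm --targets '[-1,-0.05,0,0,0,-1,-0.1,0,0,0]'

```text
clock: 16.3
eef_pos: [441.3, 47.7, 55.8]
tcp_rot: [-3.142, -0.0, -0.103]
contact_force: [4.5, -0.1, -0.6]
opening: 0.222
```

move_arm --targets '[-1,-0.05,0,0,0,-1,-0.1,0,0,0]'

```text
clock: 16.5
eef_pos: [440.2, 47.8, 55.8]
tcp_rot: [3.142, 0.0, -0.103]
contact_force: [4.9, 0.1, -1.0]
opening: 0.222
```

move_arm --targets '[-1,-0.05,0,0,0,-1,-0.1,0,0,0]'

```text
clock: 16.7
eef_pos: [439.3, 47.9, 55.8]
tcp_rot: [-3.142, -0.0, -0.103]
contact_force: [4.4, 0.6, -1.4]
opening: 0.218
```

move_arm --targets '[-1,-0.05,0,0,0,-1,-0.1,0,0,0]'

```text
clock: 16.9
eef_pos: [438.3, 48.0, 55.8]
tcp_rot: [-3.142, -0.0, -0.103]
contact_force: [4.9, 1.1, -1.0]
opening: 0.214
```

move_arm --targets '[-1,-0.05,0,0,0,-1,-0.1,0,0,0]'

```text
clock: 17.1
eef_pos: [437.3, 48.1, 55.8]
tcp_rot: [-3.142, -0.0, -0.103]
contact_force: [4.4, 0.6, -2.1]
opening: 0.217
```

move_arm --targets '[-1,-0.05,0,0,0,-1,-0.1,0,0,0]'

```text
clock: 17.3
eef_pos: [436.3, 48.2, 55.8]
tcp_rot: [-3.142, -0.0, -0.103]
contact_force: [4.9, 0.7, -1.0]
opening: 0.217
```

move_arm --targets '[-1,-0.05,0,0,0,-1,-0.1,0,0,0]'

```text
clock: 17.5
eef_pos: [435.3, 48.3, 55.8]
tcp_rot: [3.142, -0.0, -0.103]
contact_force: [5.0, 0.6, -1.1]
opening: 0.219
```

move_arm --targets '[-1,-0.05,0,0,0,-1,-0.1,0,0,0]'

```text
clock: 17.7
eef_pos: [434.3, 48.4, 55.8]
tcp_rot: [3.142, -0.0, -0.103]
contact_force: [4.7, 1.3, -1.4]
opening: 0.217
```

move_arm --targets '[-1,-0.05,0,0,0,-1,-0.1,0,0,0]'

```text
clock: 17.9
eef_pos: [433.3, 48.5, 55.8]
tcp_rot: [-3.142, -0.0, -0.103]
contact_force: [4.8, 0.3, -1.2]
opening: 0.219
```

move_arm --targets '[-1,-0.05,0,0,0,-1,-0.1,0,0,0]'

```text
clock: 18.1
eef_pos: [432.3, 48.6, 55.8]
tcp_rot: [-3.142, -0.0, -0.103]
contact_force: [4.6, 0.9, -0.8]
opening: 0.22
```

move_arm --targets '[-1,-0.05,0,0,0,-1,-0.1,0,0,0]'

```text
clock: 18.3
eef_pos: [431.3, 48.7, 55.8]
tcp_rot: [-3.142, -0.0, -0.103]
contact_force: [5.7, 0.7, -1.1]
opening: 0.215
```

move_arm --targets '[-1,-0.05,0,0,0,-1,-0.1,0,0,0]'

```text
clock: 18.5
eef_pos: [430.3, 48.8, 55.8]
tcp_rot: [-3.142, 0.0, -0.103]
contact_force: [5.1, 0.5, -1.7]
opening: 0.22
```

move_arm --targets '[-1,-0.05,0,0,0,-1,-0.1,0,0,0]'

```text
clock: 18.7
eef_pos: [429.3, 48.9, 55.8]
tcp_rot: [-3.142, 0.0, -0.103]
contact_force: [4.4, 0.1, -1.2]
opening: 0.218
```

move_arm --targets '[-1,-0.05,0,0,0,-1,-0.1,0,0,0]'

```text
clock: 18.9
eef_pos: [428.5, 49.0, 55.8]
tcp_rot: [-3.142, -0.0, -0.103]
contact_force: [6.3, 1.2, -2.1]
opening: 0.218
```

move_arm --targets '[-1,-0.03,0,0,0,-1,-0.03,0,0,0]'

```text
clock: 19.1
eef_pos: [428.5, 49.1, 55.9]
tcp_rot: [-3.141, -0.001, -0.103]
contact_force: [6.1, 1.5, -2.0]
opening: 0.221
```

move_arm --targets '[-1,-0.05,0,0,0,-1,-0.05,0,0,0]'

```text
clock: 19.3
eef_pos: [428.4, 49.1, 56.0]
tcp_rot: [-3.141, -0.002, -0.103]
contact_force: [7.2, 0.7, -2.1]
opening: 0.221
```

At the stop: the position is holding while the force rises about 2 N/mm. Loading gradually.

move_arm --targets '[-1,-0.1,0,0,0,-1,-0.1,0,0,0]'

```text
clock: 19.5
eef_pos: [428.3, 49.3, 56.2]
tcp_rot: [-3.141, -0.003, -0.103]
contact_force: [10.0, 0.6, -3.8]
opening: 0.22
```

move_arm --targets '[-1,-0.1,0,0,0,-1,-0.1,0,0,0]'

```text
clock: 19.7
eef_pos: [428.3, 49.5, 56.4]
tcp_rot: [-3.141, -0.005, -0.103]
contact_force: [12.8, -0.3, -4.8]
opening: 0.219
```

move_arm --targets '[-1,-0.1,0,0,0,-1,-0.1,0,0,0,-1,-0.1,0,0,0]'

```text
clock: 20.0
eef_pos: [428.2, 49.6, 56.6]
tcp_rot: [-3.14, -0.007, -0.103]
contact_force: [14.5, -0.0, -5.7]
opening: 0.22
```

move_arm --targets '[-1,-0.1,0,0,0,-1,-0.1,0,0,0,-1,-0.1,0,0,0]'

```text
clock: 20.3
eef_pos: [428.2, 49.8, 56.8]
tcp_rot: [-3.14, -0.008, -0.103]
contact_force: [18.8, -2.1, -5.8]
opening: 0.22
```

move_arm --targets '[-1,0,0,0,0,-1,0,0,0,0]'

```text
clock: 20.5
eef_pos: [428.1, 49.7, 56.8]
tcp_rot: [-3.14, -0.008, -0.103]
contact_force: [17.3, -0.7, -6.2]
opening: 0.216
```

move_arm --targets '[-1,0,0,0,0,-1,0,0,0,0,-1,0,0,0,0]'

```text
clock: 20.8
eef_pos: [428.2, 49.8, 56.8]
tcp_rot: [-3.14, -0.008, -0.103]
contact_force: [17.6, -0.7, -6.1]
opening: 0.222
```

move_arm --targets '[-1,0,0,0,0,-1,0,0,0,0,-1,0,0,0,0]'

```text
clock: 21.1
eef_pos: [428.2, 49.8, 56.8]
tcp_rot: [-3.14, -0.008, -0.103]
contact_force: [18.0, -0.7, -6.5]
opening: 0.218
```

move_arm --targets '[-1,0,0,0,0,-1,0,0,0,0,-1,0,0,0,0]'

```text
clock: 21.4
eef_pos: [428.2, 49.8, 56.8]
tcp_rot: [-3.14, -0.008, -0.103]
contact_force: [18.0, -1.0, -6.3]
opening: 0.218
```

```bash
python3 look.py 8 scene top; python3 ov.py 8 -56.6
```

```text
{'clock': np.float64(21.4), 'eef_pos': array([428.185,  49.783,  56.786]), 'tcp_rot': array([-3.14 , -0.008, -0.103]), 'contact_force': array([17.969, -0.969, -6.274]), 'wrist_torque': array([-0.1  , -1.775, -0.16 ]), 'opening': np.float64(0.218)}
rack xy of tcp -240.73392975620933 -18.06429044451153
scene rod_grip [(array([424.7,  48.7,  77.2]), 0.75)] [346. 157.]
scene rod_hook [(array([619.5,  28. ,  77.4]), 0.57)] [346. 203.]
scene peg_shut [(array([673.1,  45.9,  77. ]), 0.6)] [354. 218.]
scene peg [(array([613.5,  47.4,  75.5]), 0.46)] [352. 202.]
scene rack [(array([ 6.703e+02,  4.310e+01, -1.000e-01]), 0.58)] [352. 232.]
top rod_grip [] 
top rod_hook [(array([620.6,  27.5,  77. ]), 0.71), (array([751.3, 147.3,  51.8]), 0.24)] [299. 198.]
top peg_shut [(array([663.7,  42.5,  73.8]), 0.59)] [293. 182.]
top peg [(array([617.5,  51.2,  79.7]), 0.67)] [290. 199.]
top rack [(array([667.9,  44.5,   1.1]), 0.7)] [294. 185.]
```

View pics/top8ov.png

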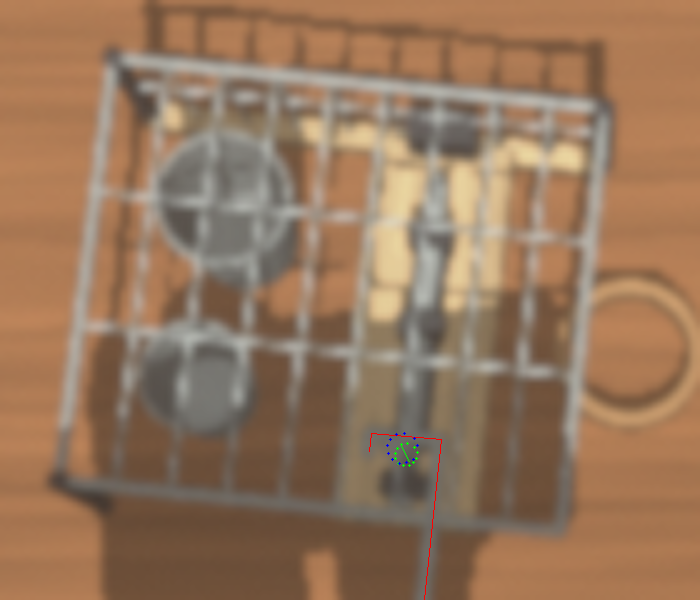

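View pics/scene8ov.png

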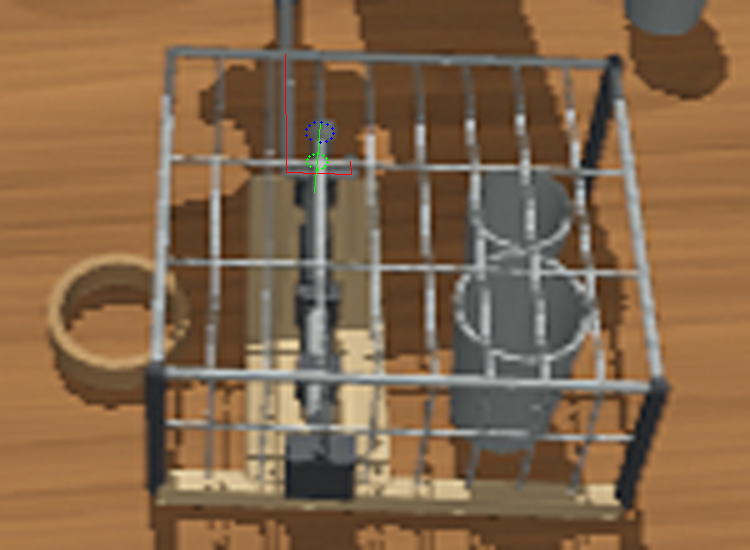

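The bolt is at its stop: the peg sits at (404,455) next to the front bracket, and rack x≈-57 is within the stop range. The pull has read 17–18 N for over a second. Holding a little longer, then unloading forward.

move_arm --targets '[-1,0,0,0,0,-1,0,0,0,0,-1,0,0,0,0,-1,0,0,0,0,-1,0,0,0,0]'

```text
clock: 22.5
eef_pos: [428.2, 49.8, 56.8]
tcp_rot: [-3.14, -0.008, -0.103]
contact_force: [17.7, -0.6, -5.3]
opening: 0.217
```

move_arm --targets '[-1,0.1,0,0,0,-1,0.3,0,0,0,-1,0.5,0,0,0,-1,0.8,0,0,0,-1,1.2,0,0,0,-1,1.7,0,0,0,-1,2.2,0,0,0,-1,2.6,0,0,0,-1,2.8,0,0,0,-1,2.8,0,0,0]'

```text
clock: 23.5
eef_pos: [451.7, 46.6, 55.7]
tcp_rot: [3.142, 0.0, -0.103]
contact_force: [0.9, -0.4, -1.9]
opening: 0.222
```

```bash
python3 look.py 9 scene top; python3 ov.py 9 -56.6
```

```text
{'clock': np.float64(23.5), 'eef_pos': array([451.666,  46.582,  55.736]), 'tcp_rot': array([ 3.142,  0.   , -0.103]), 'contact_force': array([ 0.864, -0.439, -1.91 ]), 'wrist_torque': array([-0.039,  0.075,  0.004]), 'opening': np.float64(0.222)}
rack xy of tcp -217.0474522845365 -18.834677103551247
scene rod_grip [(array([448.2,  47. ,  77. ]), 0.69)] [346. 162.]
scene rod_hook [(array([643.5,  26. ,  76. ]), 0.66), (array([671.1,  45.9,  79.6]), 0.35)] [346. 210.]
scene peg_shut [(array([672.4,  45.3,  80.2]), 0.93)] [354. 217.]
scene peg [(array([ 663.8, -372.7,   66.7]), 0.71), (array([614.4,  49. ,  73.3]), 0.52)] [209. 225.]
scene rack [(array([670.1,  41.7,   0.8]), 0.62)] [351. 232.]
top rod_grip [] 
top rod_hook [(array([646.7,  27. ,  77.9]), 0.56), (array([ 470.2, -372.7,   69.6]), 0.28)] [299. 188.]
top peg_shut [(array([665.5,  40.6,  73.5]), 0.94)] [294. 181.]
top peg [(array([611.7,  47. ,  80.9]), 0.7), (array([ 470. , -371.9,    0.5]), 0.62)] [291. 201.]
top rack [(array([6.693e+02, 4.330e+01, 1.000e-01]), 0.97)] [294. 184.]
```

View pics/top9ov.png

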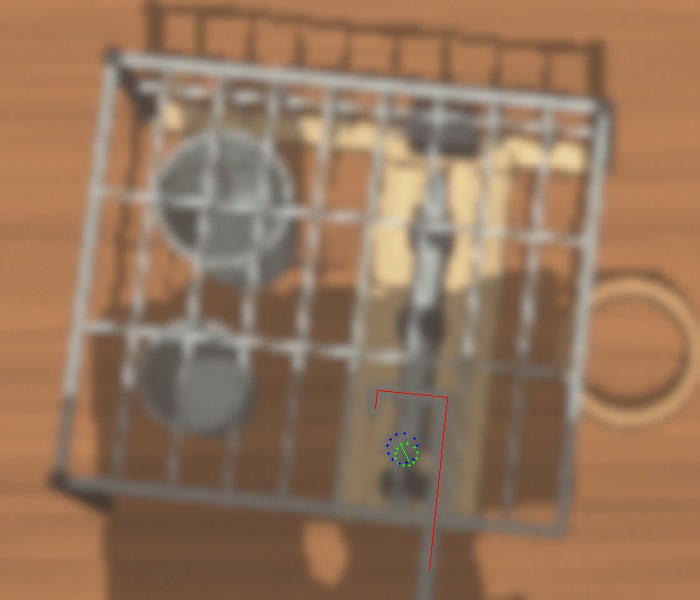

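View pics/scene9ov.png

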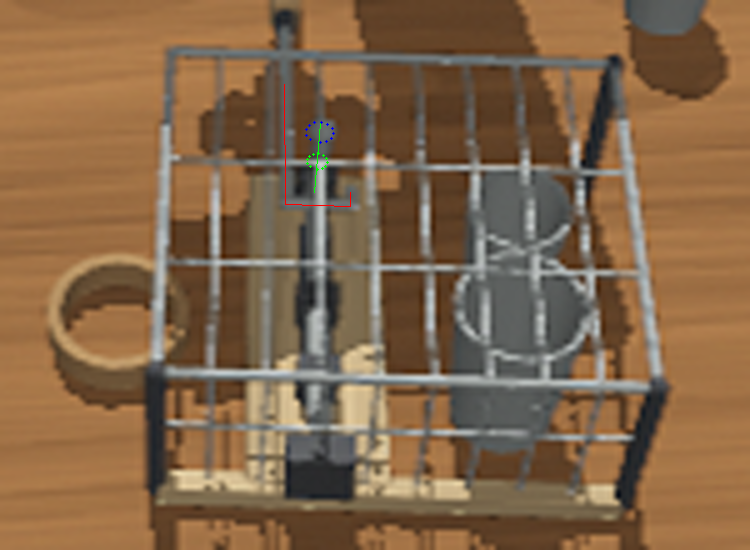

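The peg stayed at the stop and the hook tip is about 14 mm past it. Moving right, then out.

move_arm --targets '[-1,0,0.6,0,0,-1,0,1.3,0,0,-1,0,2,0,0,-1,0,2.7,0,0,-1,0,3.4,0,0,-1,0,4.1,0,0,-1,0,4.6,0,0,-1,0,4.6,0,0,-1,0,4.6,0,0]'

```text
clock: 25.0
eef_pos: [446.7, 0.8, 55.8]
tcp_rot: [-3.142, -0.0, -0.103]
contact_force: [-0.1, 0.5, -1.8]
opening: 0.216
```

move_arm --targets '[-1,-1,0,0,0,-1,-3,0,0,0,-1,-5.5,0,0,0,-1,-8,0,0,0,-1,-9.5,0,0,0,-1,-10.3,0,0,0,-1,-10.3,0,0,0,-1,-10.3,0,0,0]'

```text
clock: 25.8
eef_pos: [345.6, 11.5, 56.1]
tcp_rot: [-3.141, -0.002, -0.103]
contact_force: [-0.4, -0.1, -2.0]
opening: 0.222
```

```bash
python3 look.py 10 scene top; python3 ov.py 10 -56.6
```

```text
{'clock': np.float64(25.8), 'eef_pos': array([345.6  ,  11.525,  56.076]), 'tcp_rot': array([-3.141e+00, -2.000e-03, -1.030e-01]), 'contact_force': array([-0.401, -0.134, -1.959]), 'wrist_torque': array([-0.03 ,  0.037,  0.008]), 'opening': np.float64(0.222)}
rack xy of tcp -318.94684980115795 -64.61093395402237
scene rod_grip [(array([343.8,  11.8,  75.4]), 0.56)] [333. 141.]
scene rod_hook [(array([537.6,  -7.7,  76.8]), 0.79)] [332. 183.]
scene peg_shut [(array([672.2,  46.5,  78.9]), 0.57)] [355. 217.]
scene peg [(array([613.4,  46.2,  76.6]), 0.55)] [352. 202.]
scene rack [(array([ 6.703e+02,  4.390e+01, -3.000e-01]), 0.69)] [352. 232.]
top rod_grip [(array([342.5,  11.5,  75.1]), 0.79), (array([660.3, 162. ,  35.6]), 0.32)] [305. 303.]
top rod_hook [(array([538.7, -12.6,  77.8]), 0.56)] [314. 228.]
top peg_shut [(array([665.8,  43.4,  71.8]), 0.65), (array([338.9,   9.8,  74.4]), 0.38)] [293. 181.]
top peg [(array([612.3,  50.9,  76.2]), 0.62)] [290. 201.]
top rack [(array([667.2,  44.4,   2.2]), 0.69)] [294. 185.]
```

View pics/top10ov.png

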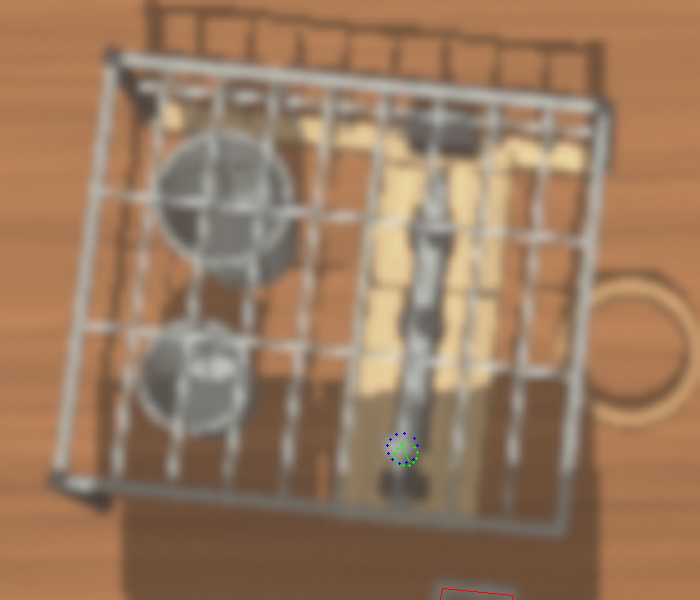

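Out cleanly with the peg still at the stop. I'm lifting and going back over the stand.

move_arm --targets '[-1,0,0.5,-2.5,0,-1,0,2.5,-6,0,-1,0.5,6.5,-8.4,0,-1,1.5,11,-8.4,0,-1,3.5,15.5,-8.4,-1,-1,6,20,-8.4,-2,-1,8.5,24.5,-8.4,-4,-1,11,28.5,-8.4,-6,-1,13.5,32,-8.4,-7.3,-1,15.5,35,-8.4,-7.3]'

```text
clock: 27.4
eef_pos: [463.2, -355.0, 139.5]
tcp_rot: [3.141, -0.0, 0.024]
contact_force: [0.8, 0.4, -2.7]
opening: 0.216
```

```bash
cat > go.py <<'E'
import sys
from h import *
s=r.sense(); p=s["eef_pos"]; y=s["tcp_rot"][2]; t=np.array([474.7,-372.5])
print(p,s["tcp_rot"],s["clock"],s["contact_force"])
d=t-p[:2]; print("tx",d@[np.cos(y),np.sin(y)],"ty",d@[np.sin(y),-np.cos(y)],"turn",np.degrees(y-.0245),"tz to grip",p[2]-50.8)
E
python3 go.py
```

```text
[ 463.18056396 -355.0229039   139.47616992] [ 3.14135514e+00 -1.68908874e-04  2.42834337e-02] 27.4 [ 0.75797457  0.44852129 -2.65585406]
tx 11.091677589147787 ty 17.75164732873754 turn -0.012408335353468223 tz to grip 88.67616992235948
```

move_arm --targets '[-1,0.5,0.8,0,0,-1,1,1.6,0,0,-1,1.15,1.8,0,0,-1,1.15,1.8,0,0,-1,1.15,1.8,0,0,-1,1.15,1.8,0,0]'

```text
clock: 28.0
eef_pos: [474.1, -369.5, 139.9]
tcp_rot: [-3.141, 0.0, 0.025]
contact_force: [0.2, 0.8, -1.3]
opening: 0.22
```

```bash
python3 go.py; python3 look.py 11 wrist top
```

```text
[ 474.09289689 -369.52032166  139.91392053] [-3.14135493e+00  1.98439276e-04  2.50371533e-02] 28.0 [ 0.18381648  0.79428402 -1.2939768 ]
tx 0.5323179696977455 ty 2.993943017064986 turn 0.0307766150158676 tz to grip 89.11392052611386
{'clock': np.float64(28.0), 'eef_pos': array([ 474.093, -369.52 ,  139.914]), 'tcp_rot': array([-3.141,  0.   ,  0.025]), 'contact_force': array([ 0.184,  0.794, -1.294]), 'wrist_torque': array([ 0.022,  0.081, -0.006]), 'opening': np.float64(0.22)}
rack xy of tcp -151.95697790524736 -430.42540421540565
wrist rod_grip [(array([ 474.8, -370.2,  159.9]), 0.98)] [321. 289.]
wrist rod_hook [] 
wrist peg_shut [] 
wrist peg [] 
wrist rack [] 
top rod_grip [(array([ 467.7, -371.6,  158.1]), 0.79), (array([614.9,  51.2,  -0.8]), 0.75)] [458. 253.]
top rod_hook [(array([ 668.7, -370.1,  159.4]), 0.74)] [454. 173.]
top peg_shut [(array([664. ,  46. ,  70.8]), 0.72), (array([751.2, 143.7,  54.9]), 0.71)] [292. 182.]
top peg [] 
top rack [(array([672.,  41.,   2.]), 0.9), (array([ 474.5, -373.2,  159.5]), 0.4)] [295. 183.]
```

View pics/wrist11.png

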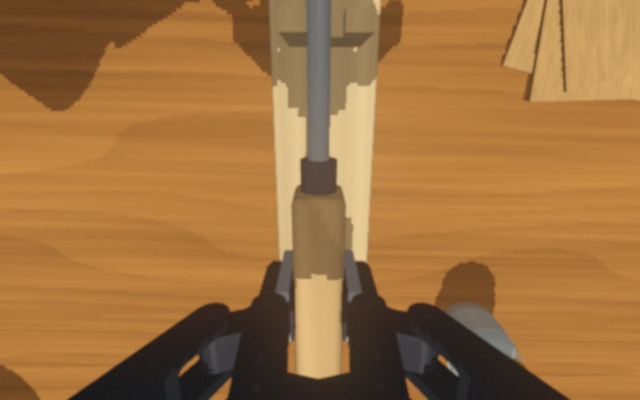

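move_arm --targets '[-1,0,0.3,0,0,-1,0,0.3,0,0,-1,0,0.3,0,0,-1,0,0.3,0,0]'

```text
clock: 29.0
eef_pos: [474.4, -373.3, 139.7]
tcp_rot: [-3.141, 0.0, 0.024]
contact_force: [0.7, 0.3, -1.2]
opening: 0.216
```

```bash
python3 go.py
```

```text
[ 474.41569415 -373.3450565   139.71559211] [-3.14149118e+00  8.67515820e-05  2.43628242e-02] 29.0 [ 0.74346677  0.31423165 -1.21375484]
tx 0.304807405659179 ty -0.8378799145784692 turn -0.007859593857657858 tz to grip 88.91559211168384
```

move_arm --targets '[-1,0,-0.1,2,0,-1,0,-0.1,4,0,-1,0,-0.1,6,0,-1,0,-0.1,7,0,-1,0,-0.1,7.8,0,-1,0,-0.1,8.4,0,-1,0,-0.1,8.6,0,-1,0,-0.1,8.6,0,-1,0,-0.1,8.6,0]'

```text
clock: 29.9
eef_pos: [474.8, -372.6, 54.4]
tcp_rot: [3.141, -0.001, 0.024]
contact_force: [0.4, -0.4, -1.6]
opening: 0.213
```

```bash
python3 go.py;python3 look.py 12 wrist
```

```text
[ 474.78666872 -372.60574638   54.35000876] [ 3.14103229e+00 -7.22015027e-04  2.44175174e-02] 29.9 [ 0.44125466 -0.36224409 -1.60204398]
tx -0.08406107249754931 ty -0.10783088458943653 turn -0.0047259027900225506 tz to grip 3.5500087636016744
{'clock': np.float64(29.9), 'eef_pos': array([ 474.787, -372.606,   54.35 ]), 'tcp_rot': array([ 3.141e+00, -1.000e-03,  2.400e-02]), 'contact_force': array([ 0.441, -0.362, -1.602]), 'wrist_torque': array([-0.017,  0.107,  0.001]), 'opening': np.float64(0.213)}
rack xy of tcp -150.94964581360605 -433.4231445534913
wrist rod_grip [(array([ 476.4, -369.5,   70.3]), 0.89)] [312. 282.]
wrist rod_hook [] 
wrist peg_shut [] 
wrist peg [] 
wrist rack []
```

View pics/wrist12.png

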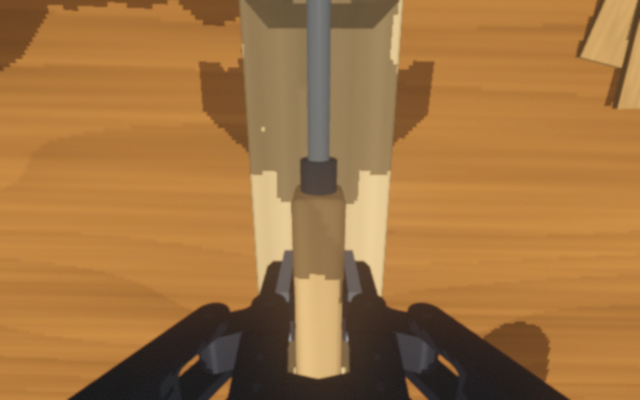

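The rod is centred over the stand and in the notches (shank at column 318, board from 250 to 393). Lowering the last 3.5 mm gently.

move_arm --targets '[-1,0,0,0.1,0,-1,0,0,0.2,0,-1,0,0,0.3,0,-1,0,0,0.3,0,-1,0,0,0.3,0]'

```text
clock: 30.7
eef_pos: [474.4, -372.3, 50.8]
tcp_rot: [-3.142, -0.0, 0.024]
contact_force: [0.4, 1.5, -0.6]
opening: 0.22
```

move_arm --targets '[-1,0,0,0.05,0,-1,0,0,0.1,0,-1,0,0,0.1,0]'

```text
clock: 31.0
eef_pos: [474.5, -372.4, 50.6]
tcp_rot: [3.142, -0.0, 0.024]
contact_force: [-2.5, 2.6, 9.9]
opening: 0.219
```

Seated (contact at the same height as at pick-up). Easing off 0.5 mm and opening.

move_arm --targets '[-1,0,0,-0.05,0,-0.5,0,0,-0.05,0,-0.4,0,0,-0.05,0,-0.2,0,0,-0.05,0,0.2,0,0,-0.05,0,0.6,0,0,-0.05,0,1,0,0,-0.05,0,1,0,0,-0.05,0,1,0,0,-0.05,0]'

```text
clock: 31.9
eef_pos: [474.4, -372.4, 50.3]
tcp_rot: [-3.142, -0.0, 0.024]
contact_force: [-0.1, 0.2, -0.5]
opening: 0.997
```

```bash
python3 look.py 13 wrist
```

```text
{'clock': np.float64(31.9), 'eef_pos': array([ 474.441, -372.351,   50.275]), 'tcp_rot': array([-3.142, -0.   ,  0.024]), 'contact_force': array([-0.125,  0.248, -0.5  ]), 'wrist_torque': array([-0.015, -0.003, -0.024]), 'opening': np.float64(0.997)}
rack xy of tcp -151.3196945240501 -433.2054801407118
wrist rod_grip [(array([ 474.5, -371.5,   73. ]), 0.75)] [317. 294.]
wrist rod_hook [] 
wrist peg_shut [(array([ 474.6, -369.7,   70.8]), 0.52)] [313. 291.]
wrist peg [] 
wrist rack []
```

View pics/wrist13.png

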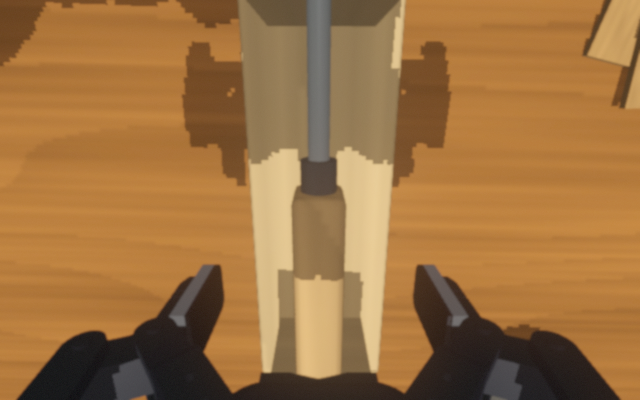

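The rod lies as in the pre-grasp picture. Retreating straight up.

move_arm --targets '[1,0,0,-1,0,1,0,0,-3,0,1,0,0,-6,0,1,0,0,-10,0,1,0,0,-14,0,1,0,0,-17,0,1,0,0,-18,0,1,0,0,-18,0,1,0,0,-18,0]'

```text
clock: 33.1
eef_pos: [473.9, -371.9, 229.3]
tcp_rot: [-3.141, 0.001, 0.024]
contact_force: [-0.3, -0.1, -0.4]
opening: 0.994
```

Run:
```python
from h import *
for n in ["wrist","scene","top"]:
    f=r.grab_frame(n); cv2.imwrite(f"pics/{n}14.png",f["img"])
    for t in ["rod_grip","rod_hook","peg","tin_big_c","tin_small_c","tape_c","tin_spare_c"]:
        print(n,t,[(np.round(a["position"]),round(a["conf"],2)) for a in r.mark_of(f,t)[:2]])
import st
```

```text
wrist rod_grip [(array([ 476., -371.,   70.]), 0.68)]
wrist rod_hook []
wrist peg []
wrist tin_big_c []
wrist tin_small_c []
wrist tape_c []
wrist tin_spare_c []
scene rod_grip []
scene rod_hook [(array([ 668., -368.,   74.]), 0.72)]
scene peg [(array([615.,  48.,  74.]), 0.59), (array([671.,  42.,  -2.]), 0.46)]
scene tin_big_c [(array([749., 142.,  58.]), 0.66)]
scene tin_small_c [(array([656., 161.,  37.]), 0.7)]
scene tape_c [(array([675., -79.,  16.]), 0.91)]
scene tin_spare_c [(array([437., 311.,  45.]), 0.56), (array([748., 144.,  59.]), 0.47)]
top rod_grip [(array([ 473., -378.,   69.]), 0.7)]
top rod_hook [(array([ 670., -371.,   75.]), 0.61)]
top peg [(array([613.,  50.,  77.]), 0.72), (array([617.,  53.,   0.]), 0.45)]
top tin_big_c [(array([752., 148.,  54.]), 0.64)]
top tin_small_c [(array([659., 166.,  36.]), 0.92), (array([666.,  43.,  73.]), 0.71)]
top tape_c [(array([675., -73.,   9.]), 0.8), (array([ 476., -372.,   71.]), 0.59)]
top tin_spare_c [(array([442., 310.,  46.]), 0.71)]
{'clock': np.float64(34.3), 'eef_pos': array([ 474.448, -372.332,  230.293]), 'tcp_rot': array([ 3.142, -0.   ,  0.024]), 'contact_force': array([-0.832,  0.208,  0.768]), 'wrist_torque': array([-0.031, -0.037, -0.005]), 'opening': np.float64(0.999)}
rack xy of tcp -151.31457460499092 -433.1853228244619
```

View pics/wrist14.png

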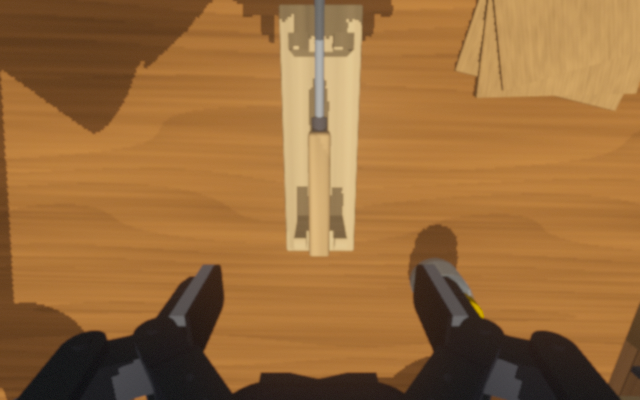

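View pics/scene14.png

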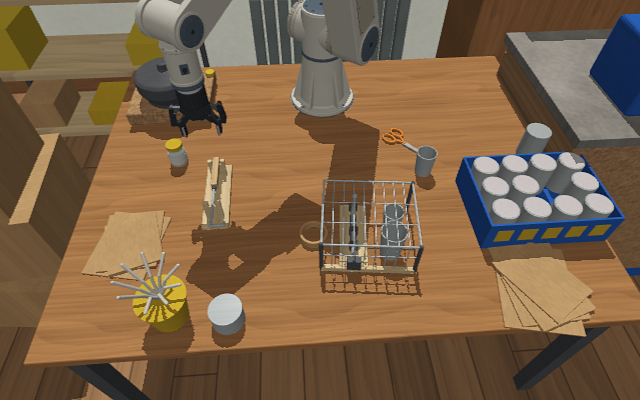

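The rod lies in both notches at (319,0–255) in the wrist view. The peg is still at the stop, and the tins and tape are where they were. Handing in.

```bash
python3 -c "
from rig import r
print(r.sign_off())"
```

```text
the job is handed in; nothing more can be done
None
```

The bolt is drawn to its stop and was held there, the rod is back in its stand, and the job is handed in.

- **Bolt:** I took the hooked rod from its stand and reached in under the deck to the right of the peg. Drawing it back took 4–6 N until it met the stop, with the peg at about x = -57 in the rack's frame. I then held it there for about 2 s. The force along the pull read 17–18 N, with one reading of 18.8 N, and the total wrist force stayed under 20 N.
- **Rod:** I unhooked, backed out, laid the rod in both notches and let go. Seating it pressed with about 10 N. The gripper then went 180 mm straight up, clear of everything.
- **Last checks:**
  - The peg showed at about (614, 49), unchanged since the pull.
  - The rod grip and hook were within a few mm of where they started. One top-view reading of the grip was 4–6 mm off in y, which the wrist view did not bear out.
  - The tins and tape were within measuring error of where they began.
  - The clock stood at about 34 s of the 72 s allowed.
- **Uncertainty:** During the hold the wrist also read about 4–5 N vertically beyond the rod's weight, as the arm flexed about 1 mm upward. The bolt may have carried that too.

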